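Index and pin the dial stage

TASK

Swing the dial of the indexing stage round until its empty nest stands at the pointer, and lock it there with the index pin from the tool block: the pin fully home, its knob down on the dial, through the dial's hole beside the empty nest and into the index block below. The pointer is only roughly set, so find the last few millimetres by feel, with a gentle hand: force neither the dial nor the pin. Leave the hubs in their nests and everything else on the bench alone.

Things in the scene. Friction and masses are not known exactly. Their poses are not given: they have to be found in the camera images.
- dial: Dial of the indexing stage: level aluminium disc, 208 mm across, 14 mm thick, turning freely either way without end about its upright axis; light drag (1 to 2 N at a spoke), stays where it is left. Origin on the axis at its underside, 50 mm above the bench, z up. It weighs about 1 kg; its bearing is light: a push over 30 N on the dial damages it.
- dial_top (a point): Middle of the dial's top face (64 mm above the bench), axes as the dial. Four ring nests, 44 mm across and 10 mm high, stand 48 mm from it along the dial's +x, +y and -y (each holds a hub) and -x (the empty one). Outside each nest, 88 mm from the axis, an upright 11.6 mm hole goes through the disc.
- spoke (a point): Point on the centre line of one of the four spokes, 125 mm from the axis, 57 mm above the bench; axes as the dial. Spokes: level steel bars 10 mm thick, free from 104 to 145 mm from the axis, ending in 22 mm black balls. They stand half-way between the nests, at 45, 135, 225 and 315 degrees from the dial's x; this one at 45.
- station (a point): Centre of the index hole outside the empty nest, at the dial's top face, 64 mm above the bench; turns with the dial, axes as the dial: the dial's -x runs from the axis through the empty nest and this hole.
- stage: Fixed base of the indexing stage, clamped to the bench: steel plate 280 x 240 x 12 mm with a bearing housing. Origin on the dial axis at bench level; its -x runs from the axis to the pointer.
- mark (a point): Fixed point, axes as the stage, on the pointer's line, 88 mm from the dial axis, 64 mm above the bench: where the hole outside the empty nest stands when it is at the pointer. The pointer is set by eye: the true locking place lies on the same circle up to 8 mm to either side, and cannot be seen under the dial.
- pointer (a point): Tip of the pointer, a flat black arrow outside the rim, on a steel foot, 107 to 143 mm from the axis, fixed to the stage; its top is 40 mm above the bench, so the spokes pass over it with 12 mm to spare.
- block (a point): Nominal middle of the index block's flat top, under the mark and 2 mm under the dial (48 mm above the bench). The block is hidden, clamped by hand up to 8 mm to either side, and reaches at least 26 mm to either side of this point; its one bore is 11.4 mm wide. Off the bore, a pin through the dial stands on the flat top and goes round with the slowly turned dial (10 mm/s); over the bore it falls in.
- pin_center (a point): Middle (half-way up) of the index pin: steel, 62 mm tall, 90 to 140 g, upright in one of the tool block's sockets. Shank 10 mm thick, 36 mm long, with a short tapered nose (7 mm wide at the tip, 31 mm below this point). Home in the dial this point is 59 mm above the bench; standing on the index block's flat top, 79 mm. Over 45 N between it and the stage spoils it.
- pin_knob (a point): Middle of the pin's knurled knob (24 mm across, 26 mm tall), 18 mm above pin_center, 49 mm above the pin's tip. Home, the knob's underside rests on the dial. Once the pin has fallen into the bore the dial is locked: a push on a spoke meets a firm stop within about 2 mm.
- tool_block: Black plastic block, 56 x 118 x 30 mm, fixed on the bench to the left or right of the stage; origin at the centre of its underside, z up. Two upright sockets 20 mm deep, 34 mm from its centre along its +y and -y: one holds the index pin (knob 46 to 72 mm above the bench), the other the nut driver.
- hub0: Turned brass hub in a nest of the dial, 31 mm across at the foot, 28 mm tall (its top 94 mm above the bench); origin at the centre of its underside. To be left in its nest.
- hub1: A second hub like hub0, in another nest.
- hub2: A third hub like hub0, in another nest.
- nut_driver: Stubby nut driver standing in the other socket of the tool block: grey fluted handle 32 mm across, its top 94 mm above the bench; origin at the centre of its lower end. Bystander.
- motor: Small black servo motor standing on its end, 60 x 60 x 88 mm; origin at the centre of its underside. Bystander.
- screwdriver: Black screwdriver lying on the bench, 200 mm long along its x; origin at the middle of its length, on the bench. Bystander.
- depth_camera: Depth camera on a small stand, 70 x 90 mm foot, 119 mm tall; origin at the centre of its underside. Bystander.
- tape_roll: Roll of grey tape lying flat, 60 mm across, 20 mm high; origin at the centre of its underside. Bystander.

How it is judged (in metres and radians):
At the end, for the whole second after the job is handed in: The pin stands upright (7 degrees) in the hole beside the empty nest, knob within 2.5 mm of the dial top, hole within 14 mm of the mark, so the pin is in the index block; dial at rest; all hubs upright in their nests (6 mm); bystanders within 15 mm of where they stood (z of pin_center in the frame of dial below 0.0115 m and horizontal distance between pin_center and station below 0.004 m and horizontal distance between station and mark below 0.014 m and angle between pin_center's own z axis and vertical below 0.12 rad and angular speed of dial below 0.05 rad/s and horizontal distance between hub0 and dial between 0.042 and 0.054 m and z of each of hub0, hub1, hub2 in the frame of dial below 0.021 m and angle between each of hub0, hub1, hub2's own z axis and vertical below 0.2 rad and horizontal distance between hub1 and dial between 0.042 and 0.054 m and horizontal distance between hub2 and dial between 0.042 and 0.054 m); the robot touches nothing.
It fails at once if the dial is pushed with more than 30 N (contact force between any of the fingers, the arm and dial above 30 N).
It fails at once if the pin is pressed on the stage, or jammed in its block, with more than 45 N (contact force between pin and stage above 45 N).
It fails at once if a bystander is moved by more than 15 mm (distance of any of nut_driver, motor, screwdriver, depth_camera, tape_roll from where it was at the start of the episode above 0.015 m).
It also fails if it takes over 72 s, if anything falls off the work surface, if the arm or the gripper's body presses on something with over 40 N, if the wrist force passes 120 N, or if a joint passes its speed limit or range.

ROBOT

A 7-joint arm with a two-finger parallel gripper is mounted at the origin on the work surface. World frame = base frame: x ahead of the robot, y to its left, z up, the work surface at z = 0. Lengths are in m, angles in degrees, forces in N, time in s.
With the tool pointing down it reaches from about 0.425 to 0.875 m from the base axis. Payload 4.7 kg.
Tool frame: the origin (TCP) lies at the very end of the fingers, on their centre line; the grasp point (between the pads) lies 19 mm behind it; z points along the fingers, y is the line along which they close (so a half turn about z gives the same grasp; the last joint's range is limited). The gripper opens to 87 mm and grips with 3 to 60 N. Pads are 19 mm wide; open, the fingers measure 117 mm over their backs; the gripper's body (75 mm by 190 mm) begins 51 mm behind the grasp point.
Start: joints at [71.969, 18.392, -4.016, 83.108, 1.295, 78.541, -3.26], TCP at [0.21, -0.615, 0.223] pointing down, gripper open.
Joint ranges: [-163.93, 163.93], [-17.29, 119.83], [-79.2, 71.16], [3.27, 140.29], [-89.18, 269.18], [5.43, 117.66], [-154.24, 154.24]. Speed limits (degrees/s): [147.25, 147.25, 180, 180, 180, 180, 180].

INTERFACE

Orientations are given as [roll, pitch, yaw] about the fixed x, y, z axes, in that order (R = Rz(yaw) Ry(pitch) Rx(roll)).
In Python, from cell import get_obs, eyes, env gives the robot as it stands.
- The arm moves only by the tool servo_tool, never from a script. Its argument "series" is a list that holds one entry, the list of rows, each a list of 7 numbers: the shift along the tool's x, y, z in units of 300 mm (1.0 is 300 mm), then the turn, a rotation vector about the tool's x, y, z in units of pi rad (1.0 is pi rad), then the opening, from 0 (shut) to 1 (fully open). In form: [[[tx, ty, tz, wx, wy, wz, gripper], ...]]. A call has 1 to 12 rows; each row is the pose to reach, as a shift and turn from the pose commanded when the call began, along the tool's axes at that moment, turning the shorter way round; what a row does not reach only later rows make up. A row lasts 1/12 s, in which the tool goes at most 41.7 mm and 7.16 degrees, less where a joint would pass 70% of its speed; a pose out of reach is approached as far as the arm can. A call with a number of a shift or a turn outside -1 to 1 is refused whole. A call with a gripper value outside its range is refused whole. The fingers move at their own pace and stop on an object; "grip_force" is the grip in N (left out, the last holds). Time passes only in rows, so rows that repeat a pose let the fingers close. It gives the time, the measured TCP pose, the force, the opening and the grip force at its end, in the units of the state.
- get_obs(): the state, without advancing time (a new reading comes with each control period).
- eyes.read_camera(name): name is "scene" or "top" or "wrist"; returns a dict with "frame" (400x640x3 uint8, red, green, blue), "depth" (400x640 float32, m along the optical axis (not along the pixel's ray), 0 where there is no reading), "fx", "fy", "cx", "cy" (pixels), "origin" and "rotation" of the camera in the world; the wrist camera has in their place "mount" (4x4, takes a point from camera to tool coordinates, whose origin is the TCP and whose axes are the flange's). Camera axes: x right, y down, z forward; pixel columns grow to the right and rows downward; lengths in m; the calibration is good to about 2 mm. A picture is of the moment at which its call begins: read the wrist's pose just before it.
- env.sign_off(): hands the job in; it is judged then, once.
The state is a dict: "time_s": time; "qpos": joint angles; "joint_velocities": joint speeds; "effort": joint torques, N m; "tool_pos": TCP position; "tool_rot": TCP orientation; "force": force on the tool from outside, world axes, zero at the start; "wrist_torque": the same for the moment, N m; "grip_width": finger opening in m; "grasp_force": force on a finger pad.
Only numpy, scipy, OpenCV 4.12 (cv2) and the standard library are available. Lean on these libraries where they do the work, as an engineer would, in place of code of your own. Each camera call takes 0.05 s, during which the arm holds its last target. There are 200 camera calls.

## Working session

There is one attempt and no reset: what is moved stays moved. The work goes in short steps, Python scripts to look and compute and a tool call to move; the robot and the scene stay as the last step left them, time stands still between calls to the robot, and variables do not carry over. Pictures are saved under pics/ and viewed, at most 13 in all, crops included, and the job is handed in when it is done.

Besides the shell and the picture viewer there is one more tool, called after "Emit:" by a JSON object that holds its "method" and its "body". servo_tool: Moves the arm, as the interface text tells. Shifts and turns lie within -1 to 1; 1 stands for 300 mm of shift or pi rad of turn. Its arguments: {"type":"object","properties":{"series":{"type":"array"},"grip_force":{"type":"number"}},"required":["series"]}

```bash
ls; mkdir -p pics
cat > h.py <<'E'
import numpy as np,cv2
from cell import get_obs,eyes,env
from scipy.spatial.transform import Rotation as R
def cloud(c):
    d=c["depth"];v,u=np.mgrid[:d.shape[0],:d.shape[1]]
    P=np.stack([(u-c["cx"])/c["fx"]*d,(v-c["cy"])/c["fy"]*d,d],-1)
    return P@np.array(c["rotation"]).T+np.array(c["origin"])
E
python3 - <<'E'
from h import *
o=get_obs();print({k:np.round(v,3) for k,v in o.items()})
for n in("top","scene"):
    c=eyes.read_camera(n);cv2.imwrite(f"pics/{n}0.png",c["frame"][:,:,::-1]);np.savez(f"{n}0.npz",**c);print(n,c["origin"],np.round(c["rotation"],3),c["fx"])
E
```

```text
pics
{'time_s': np.float64(0.0), 'qpos': array([71.968, 18.438, -4.015, 83.176,  1.295, 78.543, -3.26 ]), 'joint_velocities': array([ 0.045,  0.044,  0.131,  0.053, -0.032, -0.123, -0.009]), 'effort': array([-0.0000e+00, -4.9129e+01, -4.0400e-01, -3.1253e+01, -6.4000e-02,
        4.4000e-02,  0.0000e+00]), 'tool_pos': array([ 0.21 , -0.615,  0.221]), 'tool_rot': array([-1.79888e+02,  7.00000e-03,  1.88420e+01]), 'force': array([-0.541, -0.528,  0.16 ]), 'wrist_torque': array([0.056, 0.039, 0.016]), 'grasp_force': np.float64(0.0), 'grip_width': np.float64(0.087)}
top [ 0.30296662 -0.01148641  1.49944862] [-1.68664e+02 -1.54000e-01 -8.90260e+01] 438.67587010587783
scene [ 1.25334243 -0.88864777  1.21830576] [-135.254    0.95    35.889] 512.6052539192881
```

View pics/top0.png

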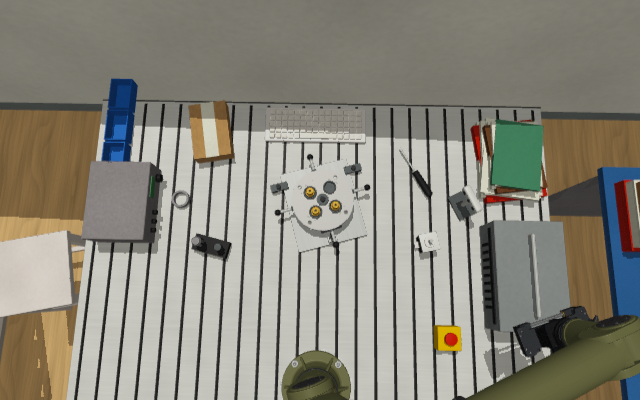

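View pics/scene0.png

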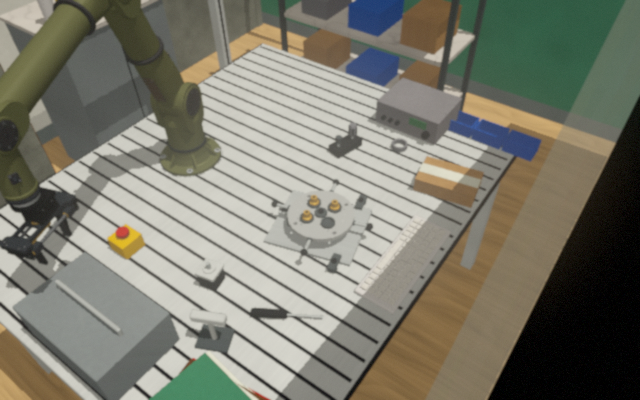

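```bash
sed -i 's/np.array(c\["rotation"\]).T/R.from_euler("xyz",c["rotation"],degrees=True).as_matrix().T/' h.py
python3 - <<'E'
from h import *
c=dict(np.load("top0.npz"));f=c["frame"][:,:,::-1]
a=cv2.resize(f[140:265,185:385],None,fx=4,fy=4,interpolation=cv2.INTER_CUBIC);cv2.imwrite("pics/crop1.png",a)
P=cloud(c)
for u,v in((330,187),(322,200),(310,192),(335,206),(197,243),(222,248),(211,246),(280,187),(353,169),(100+200,220)):print(u,v,np.round(P[v,u],4))
E
```

```text
330 187 [ 0.6419 -0.0378  0.071 ]
322 200 [ 0.5947 -0.0118  0.0823]
310 192 [0.6185 0.028  0.0936]
335 206 [ 0.5734 -0.0546  0.0927]
197 243 [0.4442 0.3854 0.0978]
222 248 [0.4338 0.3148 0.0524]
211 246 [0.4423 0.3582 0.0252]
280 187 [0.6483 0.1332 0.0316]
353 169 [ 0.7176 -0.1176  0.0287]
300 220 [0.53   0.06   0.0617]
```

View pics/crop1.png

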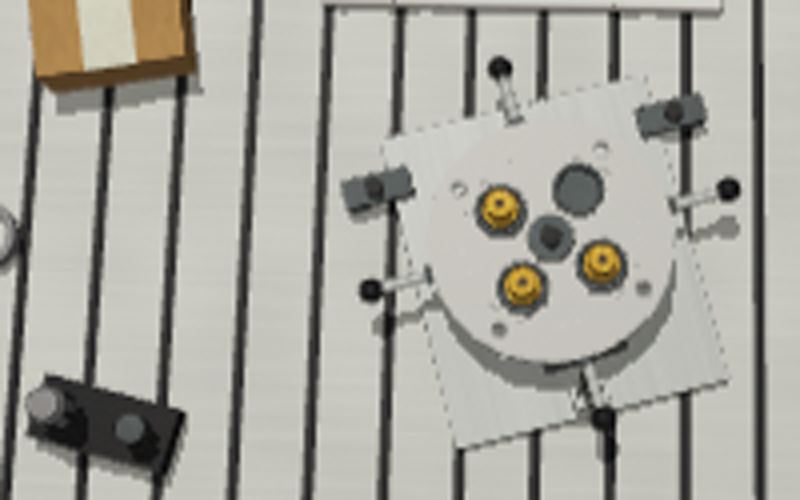

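Run:
```python
from h import *
c=dict(np.load("top0.npz"));P=cloud(c);f=c["frame"].astype(int)
m=((f[...,0]-f[...,2]>60)&(P[...,2]>.07)&(P[...,2]<.1)&(abs(P[...,0]-.595)<.1)&(abs(P[...,1]+.012)<.1)).astype(np.uint8)
n,l,s,ce=cv2.connectedComponentsWithStats(m)
for i in range(1,n):
    if s[i,4]>15: print("hub",ce[i],P[l==i].mean(0).round(4),s[i,4])
b=(P[...,2]>.035)&(abs(P[...,0]-.434)<.05)&(abs(P[...,1]-.314)<.03)
print("knob",P[b&(P[...,2]>.055)].mean(0).round(4),P[b][:,2].max())
w=eyes.read_camera("wrist");print(np.round(w["mount"],4),w["fx"],w["cx"],w["cy"])
```

```text
hub [309.70967742 191.85483871] [0.6209 0.0292 0.085 ] 62
hub [334.91525424 205.3559322 ] [ 0.5769 -0.0545  0.0856] 59
hub [315.10769231 210.95384615] [0.5573 0.0102 0.0843] 65
knob [0.4354 0.3255 0.0697] 0.07954862002378582
[[-1.200e-03 -9.532e-01 -3.022e-01  8.300e-02]
 [ 1.000e+00 -1.300e-03  1.000e-04 -2.000e-04]
 [-5.000e-04 -3.022e-01  9.532e-01 -1.614e-01]
 [ 0.000e+00  0.000e+00  0.000e+00  1.000e+00]] 314.2630155981314 321.4598161461688 198.81578991292577
```

Emit:
{"method": "servo_tool", "body": {"series": [[[0.95,-0.76,-0.2,0,0,0,1],[0.95,-0.76,-0.2,0,0,0,1],[0.95,-0.76,-0.2,0,0,0,1],[0.95,-0.76,-0.2,0,0,0,1],[0.95,-0.76,-0.2,0,0,0,1],[0.95,-0.76,-0.2,0,0,0,1],[0.95,-0.76,-0.2,0,0,0,1],[0.95,-0.76,-0.2,0,0,0,1],[0.95,-0.76,-0.2,0,0,0,1],[0.95,-0.76,-0.2,0,0,0,1]]]}}

```text
time_s: 0.98
tool_pos: [0.4117, -0.2992, 0.2843]
tool_rot: [180.0, -0.3, 19.6]
force: [1.9, -0.2, 0.2]
grip_width: 0.087
grasp_force: 0.0
```

Emit:
{"method": "servo_tool", "body": {"series": [[[0.95,-0.76,0,0,0,-0.48,0.25],[0.95,-0.76,0,0,0,-0.48,0.25],[0.95,-0.76,0,0,0,-0.48,0.25],[0.95,-0.76,0,0,0,-0.48,0.25],[0.95,-0.76,0,0,0,-0.48,0.25],[0.95,-0.76,0,0,0,-0.48,0.25],[0.95,-0.76,0,0,0,-0.48,0.25],[0.95,-0.76,0,0,0,-0.48,0.25],[0.95,-0.76,0,0,0,-0.48,0.25],[0.95,-0.76,0,0,0,-0.48,0.25],[0.95,-0.76,0,0,0,-0.48,0.25],[0.95,-0.76,0,0,0,-0.48,0.25]]]}}

```text
time_s: 1.98
tool_pos: [0.6022, 0.0011, 0.2818]
tool_rot: [-179.9, -0.0, 105.2]
force: [0.3, -0.0, 0.1]
grip_width: 0.0231
grasp_force: 0.0
```

Emit:
{"method": "servo_tool", "body": {"series": [[[0,0,0,0,0,-0.01,0.25],[0,0,0,0,0,-0.01,0.25],[0,0,0,0,0,-0.01,0.25],[0,0,0,0,0,-0.01,0.25]]]}}

```text
time_s: 2.32
tool_pos: [0.602, 0.0001, 0.2823]
tool_rot: [-180.0, 0.0, 106.5]
force: [-0.4, 0.7, -0.6]
grip_width: 0.0218
grasp_force: 0.0
```

```bash
cat >> h.py <<'E'
def wcam():
    o=get_obs();c=eyes.read_camera("wrist")
    T=np.eye(4);T[:3,:3]=R.from_euler("xyz",o["tool_rot"],degrees=True).as_matrix();T[:3,3]=o["tool_pos"]
    M=T@np.array(c["mount"]);c["rotation"]=R.from_matrix(M[:3,:3]).as_euler("xyz",degrees=True);c["origin"]=M[:3,3];return c
def ray(c,u,v,z):
    d=R.from_euler("xyz",c["rotation"],degrees=True).as_matrix()@[(u-c["cx"])/c["fx"],(v-c["cy"])/c["fy"],1]
    o=np.array(c["origin"]);return o+d*(z-o[2])/d[2]
E
python3 - <<'E'
from h import *
c=wcam();np.savez("w1.npz",**c);cv2.imwrite("pics/w1.png",c["frame"][:,:,::-1])
P=cloud(c);print(P[200,320])
m=(abs(P[...,2]-.064)<.003)&(np.hypot(P[...,0]-.599,P[...,1]+.0126)<.125);print("top plane",m.sum(),P[m][:,2].mean())
q=P[m][:,:2].astype(np.float32);print(cv2.minEnclosingCircle(q))
E
```

```text
[ 0.61042455 -0.03739594  0.06444684]
top plane 16910 0.0632348556278803
((0.5989530086517334, -0.012477202340960503), 0.12490684539079666)
```

View pics/w1.png

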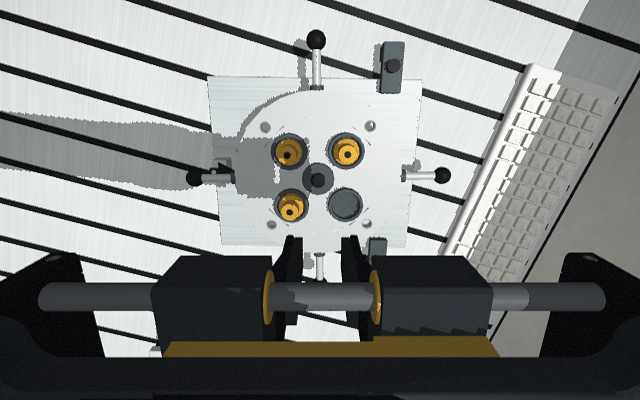

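Run:
```python
from h import *
f=np.load("w1.npz")["frame"][:,:,::-1]
cv2.imwrite("pics/w1c.png",cv2.resize(f[100:250,170:370],None,fx=4,fy=4,interpolation=cv2.INTER_CUBIC))
```

```text
(no output)
```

View pics/w1c.png

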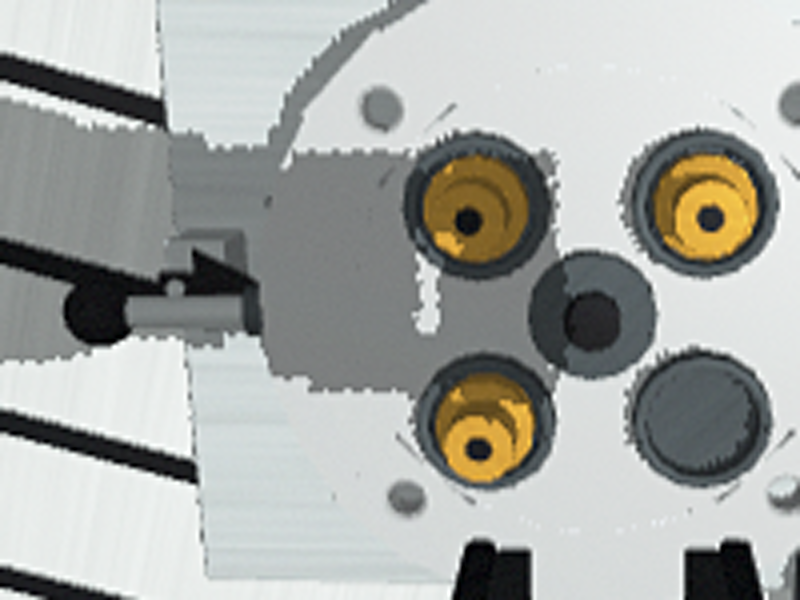

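Run:
```python
from h import *
c=dict(np.load("w1.npz"))
px=lambda a,b:(170+a/4-.375,100+b/4-.375)
H=np.array([ray(c,*px(*p),.064)[:2] for p in((381,107),(406,497),(787,492),(797,104))])
C=H.mean(0);print("holes",H.round(4),"C",C)
d=H-C;print(np.hypot(*d.T),np.degrees(np.arctan2(d[:,1],d[:,0])))
t=ray(c,*px(258,285),.04)[:2]-C;print("ptr",np.hypot(*t),np.degrees(np.arctan2(t[1],t[0])))
b=ray(c,316,39,.058)[:2]-C;print("ball",np.hypot(*b),np.degrees(np.arctan2(b[1],b[0])))
o=get_obs();print(o["tool_pos"],o["tool_rot"])
```

```text
holes [[ 0.5223  0.0317]
 [ 0.5587 -0.0868]
 [ 0.6769 -0.0501]
 [ 0.6398  0.0673]] C [ 0.59942964 -0.00948724]
[0.087457   0.08742449 0.08750277 0.08675289] [ 151.89595862 -117.79004364  -27.6641096    62.24091329]
ptr 0.11002591951415132 -164.79450594649575
ball 0.15556551761347476 107.00187702593209
[6.02032887e-01 1.68729789e-04 2.82413716e-01] [-1.79987580e+02  7.58058074e-03  1.06515942e+02]
```

Run:
```python
from h import *
P=cloud(dict(np.load("w1.npz")))
r=np.hypot(P[...,0]-.599,P[...,1]+.0105);a=np.degrees(np.arctan2(P[...,1]+.0105,P[...,0]-.599))
for k in range(-180,180,15):
    s=(r>.108)&(r<.15)&(a>k)&(a<k+15)&(P[...,2]<.12);print(k,s.sum(),P[s][:,2].max().round(3) if s.any() else 0,end="; ")
def tool(p0,yaw0,p,yaw):
    d=np.array(p)-p0;y=np.radians(yaw0);print(np.round([(d[0]*np.cos(y)+d[1]*np.sin(y))/.3,(d[0]*np.sin(y)-d[1]*np.cos(y))/.3,-d[2]/.3,(yaw0-yaw)/180],3))
C=np.array([.599,-.0105])
f=lambda a:[*(C+.125*np.array([np.cos(np.radians(a)),np.sin(np.radians(a))])),.05]
print();tool(np.array(get_obs()["tool_pos"]),106.5,f(107),107)
p=np.array(f(107))
for a0,n in((107,12),(59,12),(11,9)):
  print(a0);[tool(np.array(f(a0)),a0,f(a0-4*i),a0-4*i) for i in range(1,n+1)]
```

```text
-180 712 0.064; -165 500 0.066; -150 453 0.013; -135 377 0.014; -120 287 0.013; -105 114 0.012; -90 105 0.062; -75 326 0.064; -60 22 0.011; -45 381 0.025; -30 370 0.022; -15 393 0.013; 0 293 0.062; 15 813 0.067; 30 648 0.014; 45 785 0.014; 60 913 0.025; 75 870 0.014; 90 895 0.063; 105 939 0.065; 120 875 0.014; 135 858 0.013; 150 801 0.014; 165 725 0.014; 
[ 0.385 -0.023  0.775 -0.003]
107
[-0.001  0.029 -0.     0.022]
[-0.004  0.058 -0.     0.044]
[-0.009  0.087 -0.     0.067]
[-0.016  0.115 -0.     0.089]
[-0.025  0.143 -0.     0.111]
[-0.036  0.169 -0.     0.133]
[-0.049  0.196 -0.     0.156]
[-0.063  0.221 -0.     0.178]
[-0.08   0.245 -0.     0.2  ]
[-0.097  0.268 -0.     0.222]
[-0.117  0.289 -0.     0.244]
[-0.138  0.31  -0.     0.267]
59
[-0.001  0.029 -0.     0.022]
[-0.004  0.058 -0.     0.044]
[-0.009  0.087 -0.     0.067]
[-0.016  0.115 -0.     0.089]
[-0.025  0.143 -0.     0.111]
[-0.036  0.169 -0.     0.133]
[-0.049  0.196 -0.     0.156]
[-0.063  0.221 -0.     0.178]
[-0.08   0.245 -0.     0.2  ]
[-0.097  0.268 -0.     0.222]
[-0.117  0.289 -0.     0.244]
[-0.138  0.31  -0.     0.267]
11
[-0.001  0.029 -0.     0.022]
[-0.004  0.058 -0.     0.044]
[-0.009  0.087 -0.     0.067]
[-0.016  0.115 -0.     0.089]
[-0.025  0.143 -0.     0.111]
[-0.036  0.169 -0.     0.133]
[-0.049  0.196 -0.     0.156]
[-0.063  0.221 -0.     0.178]
[-0.08   0.245 -0.     0.2  ]
```

Emit:
{"method": "servo_tool", "body": {"series": [[[0.2,-0.012,0,0,0,-0.003,0.25],[0.385,-0.023,0.1,0,0,-0.003,0.25],[0.385,-0.023,0.25,0,0,-0.003,0.25],[0.385,-0.023,0.4,0,0,-0.003,0.25],[0.385,-0.023,0.5,0,0,-0.003,0.25],[0.385,-0.023,0.55,0,0,-0.003,0.25],[0.385,-0.023,0.55,0,0,-0.003,0.25]]]}}

```text
time_s: 2.95
tool_pos: [0.5574, 0.1083, 0.111]
tool_rot: [-179.3, -0.1, 107.2]
force: [-0.4, -0.3, -0.7]
grip_width: 0.0217
grasp_force: 0.0
```

Run:
```python
from h import *
print(get_obs()["tool_pos"],get_obs()["tool_rot"])
c=wcam();cv2.imwrite("pics/w2.png",c["frame"][:,:,::-1])
```

```text
[0.5573624  0.10833229 0.11102601] [-1.79338988e+02 -1.11728719e-01  1.07174573e+02]
```

View pics/w2.png

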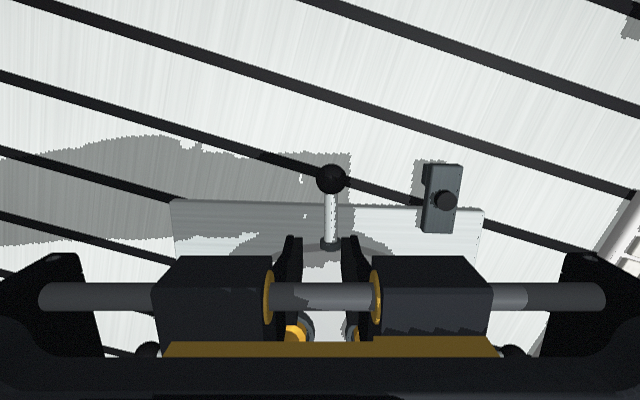

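Emit:
{"method": "servo_tool", "body": {"series": [[[0,0,0.02,0,0,0,0.25],[0,0,0.04,0,0,0,0.25],[0,0,0.04,0,0,0,0.25]]]}}

```text
time_s: 3.25
tool_pos: [0.5635, 0.1089, 0.1066]
tool_rot: [179.9, 0.0, 107.1]
force: [0.1, -0.5, -0.0]
grip_width: 0.0218
grasp_force: 0.0
```

Emit:
{"method": "servo_tool", "body": {"series": [[[0,0,0.05,0,0,0,0.25],[0,0,0.1,0,0,0,0.25],[0,0,0.14,0,0,0,0.25],[0,0,0.17,0,0,0,0.25],[0,0,0.185,0,0,0,0.25],[0,0,0.185,0,0,0,0.25],[0,0,0.185,0,0,0,0.25]]]}}

```text
time_s: 3.83
tool_pos: [0.5628, 0.1093, 0.0504]
tool_rot: [180.0, 0.0, 107.1]
force: [0.4, -0.0, 0.3]
grip_width: 0.0218
grasp_force: 0.0
```

```bash
cat >> h.py <<'E'
C=np.array([.599,-.0105])
def f(a,r=.125,z=.05): return np.array([*(C+r*np.array([np.cos(np.radians(a)),np.sin(np.radians(a))])),z])
def tool(p0,yaw0,p,yaw):
    d=np.array(p)-p0;y=np.radians(yaw0);return list(np.round([(d[0]*np.cos(y)+d[1]*np.sin(y))/.3,(d[0]*np.sin(y)-d[1]*np.cos(y))/.3,-d[2]/.3,0,0,(yaw0-yaw)/180],3))
E
python3 - <<'E'
from h import *
print(get_obs()["tool_pos"],get_obs()["force"])
p=f(107)
for k in (.7,1.4,2.1,2.8,4,6,8.5,11.5,15,19,23,27):print(tool(p,107,f(107-k),107-k))
E
```

```text
[0.5627998  0.10927706 0.05036572] [ 0.38952721 -0.04884093  0.30331216]
[np.float64(-0.0), np.float64(0.005), np.float64(-0.0), np.float64(0.0), np.float64(0.0), np.float64(0.004)]
[np.float64(-0.0), np.float64(0.01), np.float64(-0.0), np.float64(0.0), np.float64(0.0), np.float64(0.008)]
[np.float64(-0.0), np.float64(0.015), np.float64(-0.0), np.float64(0.0), np.float64(0.0), np.float64(0.012)]
[np.float64(-0.0), np.float64(0.02), np.float64(-0.0), np.float64(0.0), np.float64(0.0), np.float64(0.016)]
[np.float64(-0.001), np.float64(0.029), np.float64(-0.0), np.float64(0.0), np.float64(0.0), np.float64(0.022)]
[np.float64(-0.002), np.float64(0.044), np.float64(-0.0), np.float64(0.0), np.float64(0.0), np.float64(0.033)]
[np.float64(-0.005), np.float64(0.062), np.float64(-0.0), np.float64(0.0), np.float64(0.0), np.float64(0.047)]
[np.float64(-0.008), np.float64(0.083), np.float64(-0.0), np.float64(0.0), np.float64(0.0), np.float64(0.064)]
[np.float64(-0.014), np.float64(0.108), np.float64(-0.0), np.float64(0.0), np.float64(0.0), np.float64(0.083)]
[np.float64(-0.023), np.float64(0.136), np.float64(-0.0), np.float64(0.0), np.float64(0.0), np.float64(0.106)]
[np.float64(-0.033), np.float64(0.163), np.float64(-0.0), np.float64(0.0), np.float64(0.0), np.float64(0.128)]
[np.float64(-0.045), np.float64(0.189), np.float64(-0.0), np.float64(0.0), np.float64(0.0), np.float64(0.15)]
```

Emit:
{"method": "servo_tool", "body": {"series": [[[0,0.005,0,0,0,0.004,0.25],[0,0.01,0,0,0,0.008,0.25],[0,0.015,0,0,0,0.012,0.25],[0,0.02,0,0,0,0.016,0.25],[-0.001,0.029,0,0,0,0.022,0.25],[-0.002,0.044,0,0,0,0.033,0.25],[-0.005,0.062,0,0,0,0.047,0.25],[-0.008,0.083,0,0,0,0.064,0.25],[-0.014,0.108,0,0,0,0.083,0.25],[-0.023,0.136,0,0,0,0.106,0.25],[-0.033,0.163,0,0,0,0.128,0.25],[-0.045,0.189,0,0,0,0.15,0.25]]]}}

```text
time_s: 4.83
tool_pos: [0.6208, 0.1132, 0.0499]
tool_rot: [-179.9, 0.0, 79.9]
force: [-0.6, 0.3, 1.8]
grip_width: 0.0219
grasp_force: 0.6
```

Emit:
{"method": "servo_tool", "body": {"series": [[[-0.001,0.032,0,0,0,0.024,0.25],[-0.005,0.064,0,0,0,0.049,0.25],[-0.011,0.095,0,0,0,0.073,0.25],[-0.02,0.126,0,0,0,0.098,0.25],[-0.03,0.156,0,0,0,0.122,0.25],[-0.044,0.185,0,0,0,0.147,0.25],[-0.059,0.213,0,0,0,0.171,0.25],[-0.076,0.24,0,0,0,0.196,0.25],[-0.096,0.266,0,0,0,0.22,0.25],[-0.117,0.29,0,0,0,0.244,0.25],[-0.14,0.312,0,0,0,0.269,0.25],[-0.163,0.331,0,0,0,0.292,0.25]]]}}

```text
time_s: 5.83
tool_pos: [0.7107, 0.0487, 0.05]
tool_rot: [-179.9, -0.0, 27.3]
force: [0.0, 2.0, 0.4]
grip_width: 0.0217
grasp_force: 0.6
```

Emit:
{"method": "servo_tool", "body": {"series": [[[-0.001,0.032,0,0,0,0.024,0.25],[-0.005,0.064,0,0,0,0.049,0.25],[-0.011,0.095,0,0,0,0.073,0.25],[-0.02,0.126,0,0,0,0.098,0.25],[-0.03,0.156,0,0,0,0.122,0.25],[-0.044,0.185,0,0,0,0.147,0.25],[-0.059,0.213,0,0,0,0.171,0.25],[-0.076,0.24,0,0,0,0.196,0.25],[-0.09,0.259,0,0,0,0.213,0.25],[-0.104,0.275,0,0,0,0.229,0.25],[-0.117,0.29,0,0,0,0.244,0.25],[-0.129,0.301,0,0,0,0.257,0.25]]]}}

```text
time_s: 6.83
tool_pos: [0.7183, -0.0501, 0.0501]
tool_rot: [-180.0, -0.1, -18.9]
force: [0.5, 0.4, 0.3]
grip_width: 0.0217
grasp_force: 0.6
```

Emit:
{"method": "servo_tool", "body": {"series": [[[0,0,0,0,0,0,0.25],[0,0,0,0,0,0,0.25],[0,0,0,0,0,0,0.25]]]}}

```text
time_s: 7.08
tool_pos: [0.7176, -0.0497, 0.0499]
tool_rot: [-180.0, 0.0, -18.6]
force: [-0.9, 0.3, -0.0]
grip_width: 0.0221
grasp_force: 0.0
```

Emit:
{"method": "servo_tool", "body": {"series": [[[0,0,-0.1,0,0,0,0.3],[0,0,-0.2,0,0,0,0.4],[0,0,-0.3,0,0,0,0.6],[-0.1,0,-0.45,0,0,0,0.8],[-0.2,0,-0.55,0,0,0,0.9],[-0.3,0,-0.65,0,0,0,0.9],[-0.4,0,-0.7,0,0,0,0.9],[-0.4,0,-0.7,0,0,0,0.9],[-0.4,0,-0.7,0,0,0,0.9]]]}}

```text
time_s: 7.83
tool_pos: [0.6039, -0.01, 0.2633]
tool_rot: [-179.9, -0.3, -18.5]
force: [1.2, -0.5, 0.2]
grip_width: 0.0712
grasp_force: 0.0
```

Run:
```python
from h import *
c=wcam();np.savez("w3.npz",**c)
f_=c["frame"][:,:,::-1];cv2.imwrite("pics/w3.png",f_)
u=np.array([320]);Rm=R.from_euler("xyz",c["rotation"],degrees=True).as_matrix()
q=Rm.T@(np.array([*C,.064])-c["origin"]);print("centre px",q[0]/q[2]*c["fx"]+c["cx"],q[1]/q[2]*c["fy"]+c["cy"]);print(get_obs()["tool_pos"],get_obs()["tool_rot"],get_obs()["qpos"])
```

```text
centre px 323.1599192112096 178.0547950892495
[ 0.60415811 -0.01131314  0.26100939] [-1.79998216e+02 -1.44418084e-01 -1.86178764e+01] [  11.13485352   12.50398623  -14.92163337   86.4268973     3.28585055
   81.35743317 -112.55270726]
```

View pics/w3.png

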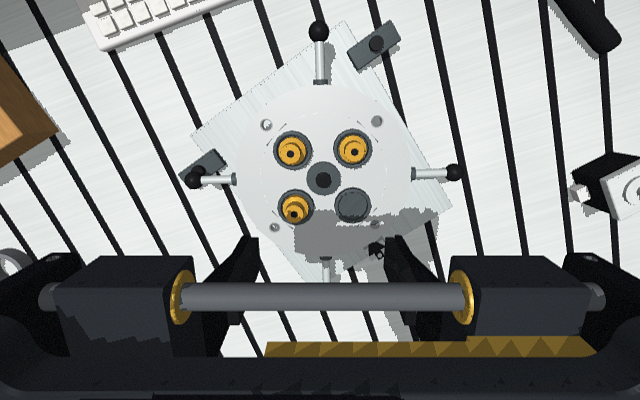

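Run:
```python
from h import *
f_=np.load("w3.npz")["frame"][:,:,::-1]
cv2.imwrite("pics/w3c.png",cv2.resize(f_[100:260,250:400],None,fx=5,fy=3.75,interpolation=cv2.INTER_CUBIC))
```

```text
(no output)
```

View pics/w3c.png

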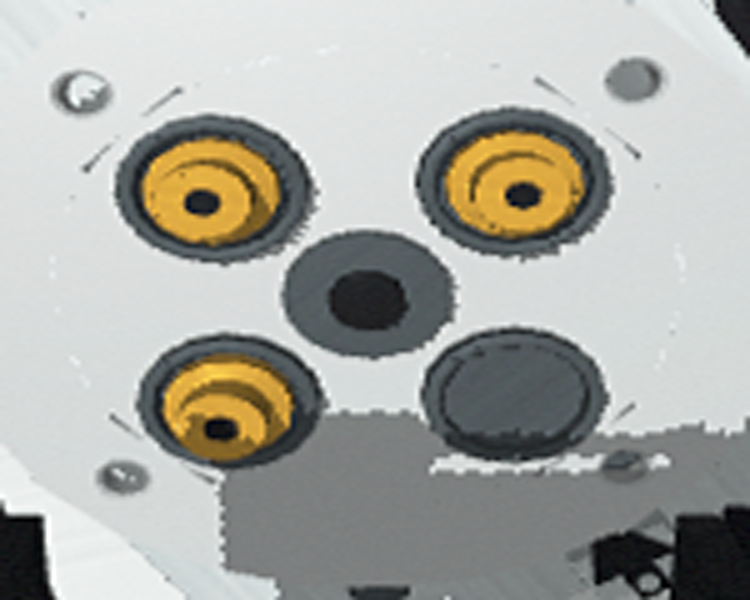

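Run:
```python
from h import *
c=dict(np.load("w3.npz"))
px=lambda a,b:(250+a/5-.4,100+b/3.75-.37)
H=np.array([ray(c,*px(*p),.064)[:2] for p in((82,92),(634,79),(122,478),(627,464))])
C=H.mean(0);d=H-C;print("C",C,np.hypot(*d.T),np.degrees(np.arctan2(d[:,1],d[:,0])))
for p in((597,537),(595,560),(670,540),(650,580)):
    t=ray(c,*px(*p),.04)[:2]-C;print("ptr",np.hypot(*t),np.degrees(np.arctan2(t[1],t[0])))
# stage plate edges: points at z~.012 
P=cloud(dict(np.load("w1.npz")));m=(abs(P[...,2]-.0125)<.004)&(np.hypot(P[...,0]-.599,P[...,1]+.0105)<.2)
print(cv2.minAreaRect(P[m][:,:2].astype(np.float32)*1000))
np.set_printoptions(suppress=True)
# knob from scene/top
for n in("scene0","top0"):
    c=dict(np.load(n+".npz"));P=cloud(c);b=(P[...,2]>.06)&(P[...,2]<.08)&(np.hypot(P[...,0]-.437,P[...,1]-.322)<.03);print(n,b.sum(),P[b].mean(0),np.median(P[b],0))
```

```text
C [ 0.60103541 -0.01077578] [0.08752202 0.08735219 0.08823031 0.08757366] [  28.17423153  -61.74590861  118.22261804 -151.25120778]
ptr 0.1151526552790657 -165.93344791271178
ptr 0.12281661636583786 -168.2690715061068
ptr 0.1277389519378319 -158.7766613851299
ptr 0.13772408587469784 -164.45137711481874
((589.5338134765625, 3.1935272216796875), (280.09564208984375, 286.864990234375), 15.504074096679688)
scene0 40 [0.43807094 0.32259909 0.06844476] [0.43825757 0.32148662 0.06880735]
top0 48 [0.4351158  0.32601508 0.07036088] [0.43507731 0.32572617 0.07067521]
```

Emit:
{"method": "servo_tool", "body": {"series": [[[-0.12,-0.12,0,0,0,-0.04,1],[-0.24,-0.24,0,0,0,-0.08,1],[-0.36,-0.36,0,0,0,-0.12,1],[-0.44,-0.44,0,0,0,-0.16,1],[-0.52,-0.52,0,0,0,-0.2,1],[-0.6,-0.6,0,0,0,-0.24,1],[-0.68,-0.68,0.04,0,0,-0.28,1],[-0.76,-0.76,0.08,0,0,-0.32,1],[-0.82,-0.82,0.12,0,0,-0.36,1],[-0.884,-0.881,0.16,0,0,-0.4,1],[-0.884,-0.881,0.18,0,0,-0.44,1],[-0.884,-0.881,0.2,0,0,-0.48,1]]]}}

```text
time_s: 8.88
tool_pos: [0.4362, 0.3252, 0.1972]
tool_rot: [-179.8, 0.1, 67.8]
force: [1.1, -1.3, 0.3]
grip_width: 0.087
grasp_force: 0.0
```

Emit:
{"method": "servo_tool", "body": {"series": [[[0,0,0,0,0,-0.03,1],[0,0,0,0,0,-0.046,1],[0,0,0,0,0,-0.046,1],[0,0,0,0,0,-0.046,1],[0,0,0,0,0,-0.046,1]]]}}

```text
time_s: 9.3
tool_pos: [0.4378, 0.3234, 0.199]
tool_rot: [-179.9, 0.0, 75.4]
force: [1.5, -0.5, 0.9]
grip_width: 0.0873
grasp_force: 0.0
```

Run:
```python
from h import *
c=wcam();np.savez("w4.npz",**c)
f_=c["frame"][:,:,::-1];cv2.imwrite("pics/w4.png",f_)
P=cloud(c);b=(P[...,2]>.06)&(P[...,2]<.08)&(np.hypot(P[...,0]-.437,P[...,1]-.322)<.03);v,u=np.nonzero(b);print(b.sum(),P[b].mean(0),cv2.minEnclosingCircle(P[b][:,:2].astype(np.float32)*1000),u.mean(),v.mean())
b=(P[...,2]>.085)&(P[...,2]<.1)&(np.hypot(P[...,0]-.45,P[...,1]-.39)<.03);print("nd",P[b].mean(0))
print(get_obs()["tool_pos"],get_obs()["tool_rot"])
```

```text
525 [0.43490288 0.33109587 0.07036383] ((434.5063171386719, 329.7948913574219), 12.486600875854492) 317.2647619047619 183.26666666666668
nd [0.45139499 0.39594075 0.09155236]
[0.4376989  0.32344745 0.19930456] [-1.79935165e+02  2.48414595e-02  7.54384714e+01]
```

View pics/w4.png

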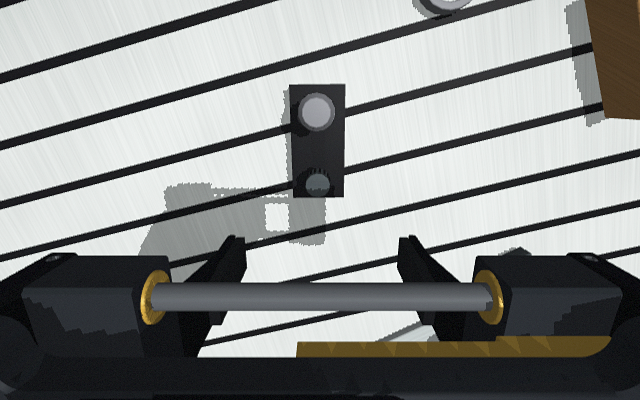

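Emit:
{"method": "servo_tool", "body": {"series": [[[0.014,-0.013,0.08,0,0,0,1],[0.014,-0.013,0.17,0,0,0,1],[0.014,-0.013,0.26,0,0,0,1],[0.014,-0.013,0.34,0,0,0,1],[0.014,-0.013,0.41,0,0,0,1],[0.014,-0.013,0.47,0,0,0,1],[0.014,-0.013,0.51,0,0,0,1],[0.014,-0.013,0.523,0,0,0,1],[0.014,-0.013,0.523,0,0,0,1],[0.014,-0.013,0.523,0,0,0,1]]]}}

```text
time_s: 10.18
tool_pos: [0.4352, 0.3291, 0.0438]
tool_rot: [180.0, -0.0, 75.5]
force: [-0.4, 1.0, 0.4]
grip_width: 0.0871
grasp_force: 0.0
```

Emit:
{"method": "servo_tool", "body": {"series": [[[0,0,0,0,0,0,0.5],[0,0,0,0,0,0,0.35],[0,0,0,0,0,0,0.3],[0,0,0,0,0,0,0.25],[0,0,0,0,0,0,0.2],[0,0,0,0,0,0,0.1],[0,0,0,0,0,0,0.1],[0,0,0,0,0,0,0.1],[0,0,0,0,0,0,0.1]]], "grip_force": 12}}

```text
time_s: 10.93
tool_pos: [0.4347, 0.3286, 0.0431]
tool_rot: [-180.0, 0.0, 75.5]
force: [-0.1, 0.4, 0.6]
grip_width: 0.0345
grasp_force: 0.0
```

Emit:
{"method": "servo_tool", "body": {"series": [[[0,0,0,0,0,0,0],[0,0,0,0,0,0,0],[0,0,0,0,0,0,0],[0,0,0,0,0,0,0],[0,0,0,0,0,0,0],[0,0,0,0,0,0,0]]], "grip_force": 15}}

```text
time_s: 11.43
tool_pos: [0.4347, 0.3286, 0.0431]
tool_rot: [-180.0, 0.0, 75.5]
force: [0.0, -0.6, -1.0]
grip_width: 0.0239
grasp_force: 15.0
```

Emit:
{"method": "servo_tool", "body": {"series": [[[0,0,-0.05,0,0,0,0],[0,0,-0.12,0,0,0,0],[0,0,-0.22,0,0,0,0],[0,0,-0.34,0,0,0,0],[0,0,-0.45,0,0,0,0],[-0.06,0.03,-0.523,0,0,0.03,0],[-0.16,0.09,-0.523,0,0,0.065,0],[-0.26,0.14,-0.523,0,0,0.1,0],[-0.36,0.19,-0.523,0,0,0.14,0],[-0.46,0.24,-0.523,0,0,0.18,0],[-0.54,0.28,-0.523,0,0,0.22,0],[-0.577,0.302,-0.523,0,0,0.261,0]]]}}

```text
time_s: 12.43
tool_pos: [0.4797, 0.1336, 0.1997]
tool_rot: [179.9, 0.1, 28.2]
force: [0.2, 0.5, -0.3]
grip_width: 0.0236
grasp_force: 15.0
```

Emit:
{"method": "servo_tool", "body": {"series": [[[-0.02,0.1,0,0,0,0,0],[-0.05,0.2,0,0,0,0,0],[-0.08,0.3,0,0,0,0,0],[-0.11,0.4,0,0,0,0,0],[-0.14,0.5,0,0,0,0,0],[-0.16,0.58,0.04,0,0,0,0],[-0.173,0.628,0.1,0,0,0,0],[-0.173,0.628,0.15,0,0,0,0],[-0.173,0.628,0.183,0,0,0,0],[-0.173,0.628,0.183,0,0,0,0],[-0.173,0.628,0.183,0,0,0,0],[-0.173,0.628,0.183,0,0,0,0]]]}}

```text
time_s: 13.43
tool_pos: [0.5253, -0.0507, 0.146]
tool_rot: [180.0, -0.1, 29.0]
force: [-0.1, -0.7, -0.0]
grip_width: 0.0234
grasp_force: 15.0
```

Run:
```python
from h import *
c=wcam();np.savez("w5.npz",**c);print(c["origin"],get_obs()["tool_pos"],get_obs()["tool_rot"],get_obs()["grip_width"])
f_=c["frame"][:,:,::-1];cv2.imwrite("pics/w5.png",cv2.resize(f_[120:320,220:420],None,fx=3,fy=3,interpolation=cv2.INTER_CUBIC))
```

```text
[ 0.59763318 -0.01018811  0.3075481 ] [ 0.52545872 -0.05081032  0.1462962 ] [ 1.79936508e+02 -9.02888407e-02  2.89648601e+01] 0.02334689716463438
```

View pics/w5.png

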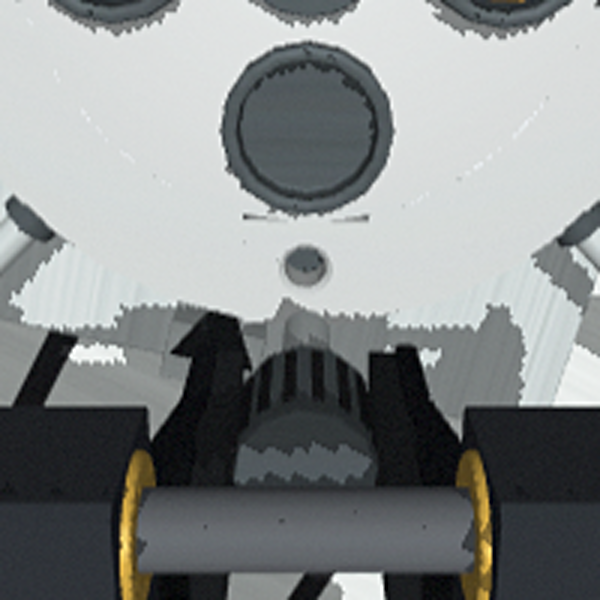

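Run:
```python
from h import *
c=dict(np.load("w5.npz"));d=c["depth"];M=np.array(c["mount"])
for v in range(208,262,2):
    out=[]
    for u in (319,322,325):
        z=d[v,u];p=M@[(u-c["cx"])/c["fx"]*z,(v-c["cy"])/c["fy"]*z,z,1];out.append(np.round(p[:3]*1000,1))
    print(v,*out,c["frame"][v,322])
# width of shank/knob at rows: depth<.24
for v in (222,226,230,240,246):
    u=np.nonzero((d[v,290:360]<.225)&(d[v,290:360]>.1))[0]+290;print(v,u)
print("hole",ray(c,321.7,208.3,.064))
```

```text
208 [-8.1 -2.4 99.5] [-8.   0.2 99.1] [-7.9  2.9 98.8] [81 90 94]
210 [-8.6 -2.4 95.5] [-8.6  0.2 95.7] [-7.9  2.8 93.6] [84 90 91]
212 [-9.1 -2.3 91.8] [-9.2  0.2 92.2] [-7.5  2.8 87.5] [126 127 128]
214 [-8.6 -2.3 85.7] [-9.4  0.2 87.7] [-8.2  2.7 84.7] [120 120 123]
216 [-9.9 -2.3 84.3] [-10.    0.2  84.6] [-9.6  2.7 83.5] [194 200 199]
218 [-11.2  -2.3  83.1] [-10.7   0.2  81.8] [-10.8   2.7  82.1] [211 214 214]
220 [-12.4  -2.3  81.5] [-12.8   0.2  82.6] [-12.9   2.7  82.8] [215 218 217]
222 [-14.5  -2.3  82.3] [-14.7   0.2  82.9] [-14.7   2.7  83. ] [221 225 223]
224 [ 5.2 -1.9 29.8] [ 5.7  0.1 28.5] [ 5.2  2.1 29.6] [114 120 119]
226 [ 5.4 -1.8 25.8] [ 5.5  0.1 25.5] [ 4.8  2.  27.2] [116 123 122]
228 [ 5.2 -1.8 23. ] [ 5.6  0.1 21.9] [ 5.6  2.  22.1] [120 126 125]
230 [ 5.4 -1.8 19.3] [ 5.9  0.1 18.2] [ 5.4  2.  19.3] [119 124 125]
232 [ 5.4 -1.8 16.2] [ 5.7  0.1 15.6] [ 5.   1.9 17.1] [124 127 129]
234 [ 5.1 -1.7 14. ] [ 5.9  0.1 12.1] [ 5.2  1.9 13.7] [104 106 108]
236 [12.1 -1.6 -4.5] [12.6  0.  -5.6] [12.8  1.7 -6. ] [50 56 59]
238 [12.5 -1.6 -8.1] [12.5  0.  -8. ] [12.9 
[... 834 characters left out ...]
] [50 56 57]
222 []
226 [316 317 318 319 320 321 322 323 324 325 326 327 328]
230 [315 316 317 318 319 320 321 322 323 324 325 326 327 328 329]
240 [290 291 292 293 294 295 296 297 298 299 300 308 309 310 311 312 313 314
 315 316 317 318 319 320 321 322 323 324 325 326 327 328 329 330 331 332
 333 334 335 343 344 345 346 347 348 349 350 351 352 353 354 355 356 357
 358 359]
246 [290 291 292 293 294 295 296 297 298 299 300 302 303 304 305 306 307 308
 309 310 311 312 313 314 315 316 317 318 319 320 321 322 323 324 325 326
 327 328 329 330 331 332 333 334 335 336 337 338 339 340 341 343 344 345
 346 347 348 349 350 351 352 353 354 355 356 357 358 359]
hole [ 0.52339199 -0.05174311  0.064     ]
```

Emit:
{"method": "servo_tool", "body": {"series": [[[-0.009,0,0.03,0,0,0,0],[-0.009,0,0.07,0,0,0,0],[-0.009,0,0.11,0,0,0,0],[-0.009,0,0.14,0,0,0,0],[-0.009,0,0.15,0,0,0,0],[-0.009,0,0.15,0,0,0,0],[-0.009,0,0.155,0,0,0,0],[-0.009,0,0.16,0,0,0,0],[-0.009,0,0.165,0,0,0,0],[-0.009,0,0.17,0,0,0,0],[-0.009,0,0.175,0,0,0,0],[-0.009,0,0.175,0,0,0,0]]]}}

```text
time_s: 14.48
tool_pos: [0.5222, -0.0529, 0.0925]
tool_rot: [-180.0, 0.0, 28.9]
force: [-1.2, 0.4, -1.1]
grip_width: 0.0234
grasp_force: 15.0
```

Emit:
{"method": "servo_tool", "body": {"series": [[[0,0,0.006,0,0,0,0],[0,0,0.012,0,0,0,0],[0,0,0.018,0,0,0,0],[0,0,0.018,0,0,0,0]]]}}

```text
time_s: 14.82
tool_pos: [0.5221, -0.053, 0.0868]
tool_rot: [-180.0, 0.0, 28.9]
force: [0.3, -0.1, -0.7]
grip_width: 0.0237
grasp_force: 15.0
```

Emit:
{"method": "servo_tool", "body": {"series": [[[0,-0.003,0,0,0,0,0],[0,-0.006,0,0,0,0,0],[0,-0.009,0,0,0,0,0],[0,-0.012,0,0,0,0,0],[0.0005,-0.015,0,0,0,0,0],[0.0005,-0.018,0,0,0,0,0],[0.001,-0.021,0,0,0,0,0],[0.001,-0.024,0,0,0,0,0],[0.001,-0.027,0,0,0,0,0],[0.0015,-0.03,0,0,0,0,0],[0.0015,-0.03,0,0,0,0,0],[0.0015,-0.03,0,0,0,0,0]]]}}

```text
time_s: 15.82
tool_pos: [0.5183, -0.0446, 0.0873]
tool_rot: [-180.0, 0.0, 28.9]
force: [-0.6, -0.3, -0.2]
grip_width: 0.0232
grasp_force: 15.0
```

Emit:
{"method": "servo_tool", "body": {"series": [[[0,0,0.007,0,0,0,0],[0,0,0.014,0,0,0,0],[0,0,0.014,0,0,0,0],[0,0,0.014,0,0,0,0.6],[0,0,0.014,0,0,0,0.6],[0,0,0.014,0,0,0,0.6],[0,0,0.014,0,0,0,0.6],[0,0,0.014,0,0,0,0.6],[0,0,0.014,0,0,0,0.6],[0,0,0.014,0,0,0,0.6]]]}}

```text
time_s: 16.65
tool_pos: [0.5184, -0.0448, 0.0831]
tool_rot: [180.0, -0.0, 28.9]
force: [0.3, 1.3, 0.2]
grip_width: 0.0513
grasp_force: 0.0
```

Emit:
{"method": "servo_tool", "body": {"series": [[[0,0,-0.03,0,0,0,0.6],[0,0,-0.1,0,0,0,0.6],[0,0,-0.2,0,0,0,0.6],[0,0,-0.3,0,0,0,0.6],[0,0,-0.38,0,0,0,0.6],[0,0,-0.38,0,0,0,0.6],[0,0,-0.38,0,0,0,0.6]]]}}

```text
time_s: 17.23
tool_pos: [0.5196, -0.0449, 0.1993]
tool_rot: [179.9, -0.2, 28.9]
force: [0.2, 0.2, -0.8]
grip_width: 0.0521
grasp_force: 0.0
```

```bash
cat > look.py <<'E'
from h import *
o=get_obs();c=wcam();np.savez("wl.npz",**c);P=cloud(c);f_=c["frame"].astype(int)
print(o["tool_pos"],o["tool_rot"],o["grip_width"])
# knob: points above dial in ring r 70..106, z .068-.13
r=np.hypot(P[...,0]-.600,P[...,1]+.0105);b=(r>.068)&(r<.108)&(P[...,2]>.069)&(P[...,2]<.13)
v,u=np.nonzero(b);print("n",b.sum())
if b.sum():
    q=P[b];t=q[q[:,2]>q[:,2].max()-.006];m=t.mean(0);print("knob top",np.percentile(q[:,2],98),m,"ang",np.degrees(np.arctan2(m[1]+.0105,m[0]-.6)),"r",np.hypot(m[1]+.0105,m[0]-.6),q[:,:2].min(0),q[:,:2].max(0))
E
python3 look.py
python3 - <<'E'
from h import *
o=get_obs();p=f(-112.4,z=.15);print(tool(o["tool_pos"],o["tool_rot"][2],p,67.6))
E
```

```text
[ 0.51959649 -0.04488126  0.19931228] [179.85017206  -0.18868776  28.87755182] 0.052056323862260404
n 858
knob top 0.1103163748483981 [ 0.51940903 -0.0432669   0.10886149] ang -157.8741918800854 r 0.08699755384209851 [ 0.50696219 -0.07607193] [0.66524056 0.05534183]
[np.float64(-0.035), np.float64(0.29), np.float64(0.159), np.float64(0.0), np.float64(0.0), np.float64(-0.215)]
```

Emit:
{"method": "servo_tool", "body": {"series": [[[-0.01,0.07,0,0,0,-0.03,0.25],[-0.02,0.15,0,0,0,-0.065,0.25],[-0.03,0.22,0,0,0,-0.1,0.25],[-0.035,0.27,0.04,0,0,-0.14,0.25],[-0.035,0.29,0.1,0,0,-0.18,0.25],[-0.035,0.29,0.159,0,0,-0.215,0.25],[-0.035,0.29,0.159,0,0,-0.215,0.25],[-0.035,0.29,0.159,0,0,-0.215,0.25],[-0.035,0.29,0.159,0,0,-0.215,0.25]]]}}

```text
time_s: 18.03
tool_pos: [0.5512, -0.1257, 0.1495]
tool_rot: [-180.0, -0.0, 67.5]
force: [-0.1, 0.0, 0.5]
grip_width: 0.0217
grasp_force: 0.0
```

Run:
```python
from h import *
o=get_obs();print(o["tool_pos"],o["tool_rot"],o["grip_width"])
c=wcam();np.savez("w6.npz",**c);P=cloud(c);f_=c["frame"]
r=np.hypot(P[...,0]-.600,P[...,1]+.0105);a=np.degrees(np.arctan2(P[...,1]+.0105,P[...,0]-.6))
s=(r>.106)&(r<.155)&(P[...,2]>.05)&(P[...,2]<.075)&(abs(a+112)<20);print(s.sum())
for lo in (.106,.115,.125,.133,.14):
    k=s&(r>=lo)&(r<lo+.008)
    if k.any():print(lo,k.sum(),a[k].mean(),a[k].min(),a[k].max())
print(tool(o["tool_pos"],o["tool_rot"][2],f(-112.4,z=.052),67.6))
```

```text
[ 0.55115423 -0.12569317  0.14945451] [-1.79972186e+02 -1.21910016e-03  6.74512333e+01] 0.021687127454980942
823
0.106 126 -112.12726830604416 -116.22940969176675 -108.20701068416413
0.115 110 -112.0820055760581 -114.2981650106606 -109.73479537127078
0.125 103 -112.08822672051747 -114.16829359102202 -109.92185692511329
0.133 104 -112.0021055381235 -114.09176896683765 -110.04099518486008
0.14 131 -111.92127811001252 -114.64361074049656 -109.22417871701919
[np.float64(-0.001), np.float64(0.001), np.float64(0.325), np.float64(0.0), np.float64(0.0), np.float64(-0.001)]
```

Emit:
{"method": "servo_tool", "body": {"series": [[[0,0,0.05,0,0,0,0.25],[0,0,0.12,0,0,0,0.25],[0,0,0.19,0,0,0,0.25],[0,0,0.25,0,0,0,0.25],[0,0,0.3,0,0,0,0.2],[0,0,0.32,0,0,0,0.2],[0,0,0.325,0,0,0,0.2],[0,0,0.325,0,0,0,0.2],[0,0,0.325,0,0,0,0.2]]]}}

```text
time_s: 18.83
tool_pos: [0.5523, -0.1262, 0.0533]
tool_rot: [179.9, -0.0, 67.6]
force: [0.6, 0.2, 0.9]
grip_width: 0.0173
grasp_force: 0.0
```

```bash
python3 look.py
python3 - <<'E'
from h import *
for m in (3,6,9,12,15,20,25,30):
    k=np.degrees(m/125);print(m,tool(f(-112.4),67.6,f(-112.4-k),67.6-k))
E
```

```text
[ 0.55230387 -0.12615653  0.05326872] [ 1.79868431e+02 -1.52756110e-02  6.75678148e+01] 0.017263232464769237
n 6375
knob top 0.12954909683856916 [ 0.56565671 -0.09132242  0.12861471] ang -113.02174480678931 r 0.08781642291779493 [ 0.50660984 -0.10733099] [ 0.63425245 -0.02840637]
3 [np.float64(0.0), np.float64(-0.01), np.float64(-0.0), np.float64(0.0), np.float64(0.0), np.float64(0.008)]
6 [np.float64(0.0), np.float64(-0.02), np.float64(-0.0), np.float64(0.0), np.float64(0.0), np.float64(0.015)]
9 [np.float64(0.001), np.float64(-0.03), np.float64(-0.0), np.float64(0.0), np.float64(0.0), np.float64(0.023)]
12 [np.float64(0.002), np.float64(-0.04), np.float64(-0.0), np.float64(0.0), np.float64(0.0), np.float64(0.031)]
15 [np.float64(0.003), np.float64(-0.05), np.float64(-0.0), np.float64(0.0), np.float64(0.0), np.float64(0.038)]
20 [np.float64(0.005), np.float64(-0.066), np.float64(-0.0), np.float64(0.0), np.float64(0.0), np.float64(0.051)]
25 [np.float64(0.008), np.float64(-0.083), np.float64(-0.0), np.float64(0.0), np.float64(0.0), np.float64(0.064)]
30 [np.float64(0.012), np.float64(-0.099), np.float64(-0.0), np.float64(0.0), np.float64(0.0), np.float64(0.076)]
```

Emit:
{"method": "servo_tool", "body": {"series": [[[0,-0.003,0,0,0,0.002,0.2],[0,-0.006,0,0,0,0.004,0.2],[0,-0.009,0,0,0,0.006,0.2],[0,-0.012,0,0,0,0.008,0.2],[0,-0.015,0,0,0,0.011,0.2],[0,-0.018,0,0,0,0.013,0.2],[0,-0.02,0,0,0,0.015,0.2]]]}}

```text
time_s: 19.47
tool_pos: [0.5458, -0.1238, 0.052]
tool_rot: [180.0, -0.0, 64.8]
force: [0.7, 0.9, 0.3]
grip_width: 0.0174
grasp_force: 0.5
```

```bash
cat > look.py <<'E'
from h import *
o=get_obs();c=wcam();np.savez("wl.npz",**c);P=cloud(c)
print(o["tool_pos"].round(4),o["tool_rot"].round(1),o["grip_width"],o["force"].round(1),o["grasp_force"])
r=np.hypot(P[...,0]-.600,P[...,1]+.0105);a=np.degrees(np.arctan2(P[...,1]+.0105,P[...,0]-.6))
b=(r>.072)&(r<.104)&(P[...,2]>.072)&(P[...,2]<.118)&(a<-148)&(a>-178)
print("n",b.sum())
if b.sum()>5:
    q=P[b];h=np.percentile(q[:,2],97);m=q[q[:,2]>h-.005].mean(0);print("knob top",h,m.round(4),"ang",np.degrees(np.arctan2(m[1]+.0105,m[0]-.6)))
E
python3 look.py
```

```text
[ 0.5458 -0.1238  0.052 ] [180.   -0.   64.8] 0.01740758166870184 [0.7 0.9 0.3] 0.49707960337400436
n 5866
knob top 0.1101335024664287 [ 0.5162 -0.0352  0.1082] ang -163.548679064168
```

Emit:
{"method": "servo_tool", "body": {"series": [[[0,-0.0025,0,0,0,0.002,0.2],[0,-0.005,0,0,0,0.004,0.2],[0,-0.0075,0,0,0,0.006,0.2],[0,-0.01,0,0,0,0.008,0.2]]]}}

```text
time_s: 19.85
tool_pos: [0.5429, -0.1225, 0.0518]
tool_rot: [-180.0, 0.0, 63.4]
force: [2.1, 0.1, -0.1]
grip_width: 0.0174
grasp_force: 0.5
```

```bash
python3 look.py
```

```text
[ 0.5429 -0.1225  0.0518] [-180.     0.    63.4] 0.017393077905283428 [ 2.1  0.1 -0.1] 0.4809769056737423
n 5853
knob top 0.10972723249672539 [ 0.5146 -0.0338  0.1079] ang -164.73819429172877
```

Emit:
{"method": "servo_tool", "body": {"series": [[[0,-0.0025,0,0,0,0.002,0.2],[0,-0.005,0,0,0,0.004,0.2],[0,-0.0075,0,0,0,0.006,0.2],[0,-0.01,0,0,0,0.008,0.2]]]}}

```text
time_s: 20.23
tool_pos: [0.5402, -0.1211, 0.0518]
tool_rot: [180.0, 0.0, 62.0]
force: [1.5, 0.9, 0.8]
grip_width: 0.0173
grasp_force: 0.5
```

```bash
python3 look.py
```

```text
[ 0.5402 -0.1211  0.0518] [180.   0.  62.] 0.017298372015004847 [1.5 0.9 0.8] 0.5426321178674698
n 3567
knob top 0.09023259075954873 [ 0.5178 -0.0372  0.089 ] ang -162.03397896373718
```

Emit:
{"method": "servo_tool", "body": {"series": [[[0,0.004,0,0,0,0,0.2],[0,0.008,0,0,0,0,0.2],[0,0.012,0,0,0,0,0.2],[0,0.012,0,0,0,0,0.2],[0,0.012,-0.04,0,0,0,0.25],[0,0.012,-0.12,0,0,0,0.25],[0,0.012,-0.22,0,0,0,0.25],[-0.05,0.012,-0.34,0,0,0,0.25],[-0.1,0.012,-0.45,0,0,0,0.25],[-0.15,0.012,-0.5,0,0,0,0.25],[-0.15,0.012,-0.5,0,0,0,0.25],[-0.15,0.012,-0.5,0,0,0,0.25]]]}}

```text
time_s: 21.28
tool_pos: [0.5226, -0.1634, 0.2035]
tool_rot: [179.8, -0.0, 61.9]
force: [0.2, 0.6, -0.1]
grip_width: 0.0214
grasp_force: 0.0
```

```bash
python3 look.py; python3 -c "
from h import *
cv2.imwrite('pics/w7.png',np.load('wl.npz')['frame'][:,:,::-1])"
```

```text
[ 0.5226 -0.1634  0.2035] [179.8  -0.   61.9] 0.02144971361723897 [ 0.2  0.6 -0.1] 0.0
n 838
knob top 0.09041970504067746 [ 0.5171 -0.0374  0.089 ] ang -162.02416209739516
```

View pics/w7.png

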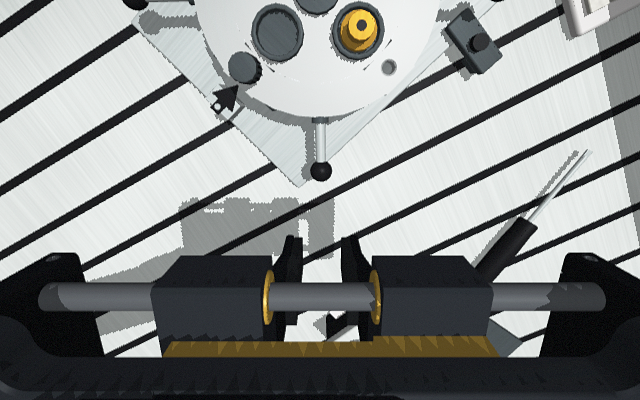

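The picture shows the pin's knob (245,68) flat on the dial beside the empty nest (277,32) and close to the pointer (225,97). The gripper is clear, so I'm handing in.

```bash
python3 -c "
from h import *
print(env.sign_off())"
```

```text
the job is handed in; nothing more can be done
None
```

The pin is home: its knob top measured 90 mm above the bench, so its underside rests on the dial, through the hole beside the empty nest, about 3° (4–5 mm) short of the pointer line. I handed the job in at about 21 s with the gripper clear; I did not test the lock with a further push, and the sign-off returned no verdict.

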